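# Weighted pestles heavy end down on the drainer

### The arm

A 7-joint arm with a two-finger parallel gripper is mounted at the origin on the work surface. World frame = base frame: x ahead of the robot, y to its left, z up, the work surface at z = 0. Lengths are in m, angles in degrees, forces in N, time in s.
With the tool pointing down it reaches from about 0.425 to 0.95 m from the base axis. Payload 4.7 kg.
Tool frame: the origin (TCP) lies on the centre line of the jaws, within the pads' length; the fingertips stand 19 mm ahead of it and the grasp point (between the pads) is the TCP; z points along the fingers, y is the direction in which the jaws open and shut (so a half turn about z gives the same grasp; the last joint's range is limited). The gripper opens to 87 mm and grips with 3 to 60 N. Pads are 19 mm wide; open, the fingers measure 117 mm over their backs; the gripper's body (75 mm by 190 mm) begins 51 mm behind the grasp point.
Start: joints at [70.193, 26.849, -2.785, 87.806, 1.381, 65.374, -4.715], TCP at [0.21, -0.641, 0.242] pointing down, gripper open.
Joint ranges: [-148.3, 148.3], [-19.14, 114.17], [-79.39, 73.82], [5.75, 140.21], [-59.74, 239.74], [12.07, 113.84], [-152.46, 152.46]. Speed limits (degrees/s): [147.25, 147.25, 180, 180, 180, 180, 180].

### API

Orientations are given as a 3x3 rotation matrix whose columns are the frame's x, y, z axes.
In Python, from station import robot gives the robot as it stands.
- The arm moves only by the shell command python3 -m inch 'ROWS' [FORCE]. ROWS is a JSON object of lists of equal length, an entry for each row: "slide": the shift along the tool's x, y, z in mm, a list of three; "rotation": the turn, a rotation vector about the tool's x, y, z in degrees, a list of three; "hand": the finger opening in mm, from 0 to 87. In form: {"slide": [[x, y, z], ...], "rotation": [[wx, wy, wz], ...], "hand": [hand, ...]}. A call has 1 to 8 rows; each row shifts and turns the commanded pose from where the row before left it, along the tool's axes as they then stand; what a row does not reach is not made up. A row lasts 1/8 s, in which the tool goes at most 62.5 mm and 10.7 degrees, less where a joint would pass 70% of its speed; a pose out of reach is approached as far as the arm can. A call with a gripper value outside its range is refused whole. The fingers move at their own pace and stop on an object; FORCE is the grip in N (left out, the last holds). Time passes only in rows, so rows that do not move let the fingers close. It gives the time, the measured TCP pose, the force and the opening at its end, in the units of the state.
- robot.state(): the state, without advancing time (a new reading comes with each control period).
- robot.get_image(name): name is "side" or "top" or "wrist"; returns the picture (480x640x3 uint8, red, green, blue); there is no depth.
- robot.camera_params(name): a dict with "mtx" (3x3 intrinsics, pixels), "origin" and "attitude" of the camera in the world; the wrist camera has in their place "tool_from_camera" (4x4, takes a point from camera to tool coordinates, whose origin is the TCP and whose axes are the flange's). Camera axes: x right, y down, z forward; pixel columns grow to the right and rows downward; lengths in m; the calibration is good to about 2 mm. The wrist camera is an equidistant fisheye: a pixel r from the principal point sees the ray r / f radians off the axis. A picture is of the moment at which its call begins: read the wrist's pose just before it. camera_params takes no time and is no camera call.
- robot.finish_job(): hands the job in, once; it reports no verdict.
The state is a dict: "clock": time; "q": joint angles; "qd": joint speeds; "joint_torque": joint torques, N m; "tcp_pos": TCP position; "eef_rot": TCP orientation; "ft_force": force on the tool from outside, world axes, zero at the start; "torque": the same for the moment, N m; "gripper_width": finger opening in m.
Only numpy, scipy, OpenCV 4.12 (cv2) and the standard library are available. Lean on these libraries where they do the work, as an engineer would, in place of code of your own. Each camera call takes 0.05 s, during which the arm holds its last target. There are 200 camera calls.

### The job

The two wooden pestles look the same at both ends, but each hides a steel weight in one end: lift each by the middle to find which end is heavy. Then lay both gently on the sloped steel drainer, one in each bay, heavy end down at the lip and resting on both rails, and let go. Leave the other things on the board where they are.

Things in the scene. Friction and masses are not known exactly. Their poses are not given: they have to be found in the camera images.
- pestle_a_mid (a point): Centre of a pale wooden pestle lying flat, x along it: 190 mm long, shaft 24 mm dia. and 90 mm long between two square heads 40 x 40 x 50 mm. Mass 0.36 to 0.45 kg. A hidden 0.26 kg slug puts the centre of mass about 42 mm off the middle, towards either end, new each run: held by the middle it pulls on the wrist (0.16 N m) and, pinched lightly, droops. Which way x points tells nothing of this.
- pestle_b_mid (a point): The same for the second pestle, identical outside; its heavy end is drawn independently. Centre 20 mm above the board.
- rack: Fixed sloped steel drainer 200 mm long (x), 210 mm wide (y), origin under its centre on the board, z up. The plane the pestles lie on rises along +x at 0.38 rad and is 66 mm above the board at the origin. Up the slope from there: lip face at -97 mm (28 mm high, low end), lower rail at -62 mm, upper rail at +78 mm (12 mm bars, tops in the plane). Open between the rails; side bars at y = +-100 mm.
- rack_top: The upper cross rail of the drainer with its pins; its frame coincides with the drainer's. Pins (8 mm thick, standing 32 mm above the plane) on both rails at y = -100, 0 and +100 mm part the drainer into two bays 92 mm wide in the clear.
- bay0 (a point): Centre of a pestle properly laid in the bay at the rack's +y side: 20 mm off the plane, square to it, the pestle's low end 8 mm short of the lip. Axes as the rack's (not tilted with the slope).
- bay1 (a point): The same for the bay at the rack's -y side.
- juicer: Bystander: clear glass juicer bowl 132 mm across, 58 mm high with a cone inside; origin at the centre of its underside.
- pitcher: Bystander: stainless pitcher 112 mm across, 211 mm high, handle towards its +y, closed lid; origin at the centre of its underside.
- spoon: Bystander: slotted steel spoon lying flat, 295 mm long along its x; origin on the board near the middle of its length.
- dish: Bystander: small terracotta dish 90 mm across, 28 mm high; origin at the centre of its underside.
Not all that is in view belongs to the job. What is shaped like the part that bears pestle_a_mid but blue or green is not meant.

How it is judged (in metres and radians):
At the end, for the whole second after the job is handed in: Both pestles are at rest on the drainer, one in each bay, centre within 30 mm of the bay's rest point, in line with the slope (within about 0.27 rad of yaw), resting on the upper rail with 0.05 to 1.6 N (about 0.3 to 1.1 N with the heavy end low, 2.3 N or more with it high) (contact force between pestle_a and rack_top between 0.05 and 1.6 N and contact force between pestle_b and rack_top between 0.05 and 1.6 N and angle between the x axis of each of pestle_a_mid, pestle_b_mid and the x axis of rack, either way round below 0.47 rad and ((distance between pestle_a_mid and bay0 below 0.03 m and distance between pestle_b_mid and bay1 below 0.03 m) or (distance between pestle_a_mid and bay1 below 0.03 m and distance between pestle_b_mid and bay0 below 0.03 m)) and linear speed of each of pestle_a, pestle_b below 0.02 m/s); the robot touches nothing.
It fails at once if a pestle is dropped or slammed onto the drainer (over 0.5 m/s within 60 mm of its place, a fall of more than about 13 mm) ((linear speed of pestle_a above 0.5 m/s and (distance between pestle_a_mid and bay0 below 0.06 m or distance between pestle_a_mid and bay1 below 0.06 m)) or (linear speed of pestle_b above 0.5 m/s and (distance between pestle_b_mid and bay0 below 0.06 m or distance between pestle_b_mid and bay1 below 0.06 m))).
It fails at once if a bystander is moved by more than 30 mm (distance of any of juicer, pitcher, spoon, dish from where it was at the start of the episode above 0.03 m).
It also fails if it takes over 67 s, if anything falls off the work surface, if the arm or the gripper's body presses on something with over 40 N, if the wrist force passes 120 N, or if a joint passes its speed limit or range.

## Working session

There is one attempt and no reset: what is moved stays moved. The work goes in short steps, Python scripts to look and compute and a shell command to move; the robot and the scene stay as the last step left them, time stands still between calls to the robot, and variables do not carry over. Pictures are saved under pics/ and viewed, about 8 in all and at most 12, crops included, and the job is handed in when it is done.

```bash
ls; mkdir -p pics; python3 - <<'E'
from station import robot
import cv2,numpy as np
np.set_printoptions(precision=4,suppress=True)
s=robot.state();print({k:np.round(v,3).tolist() for k,v in s.items()})
for n in("top","side"):
    im=robot.get_image(n);cv2.imwrite(f"pics/{n}0.png",im[:,:,::-1]);print(n,robot.camera_params(n))
print(robot.camera_params("wrist"))
E
```

```text
pics
{'clock': 0.0, 'q': [70.192, 26.897, -2.783, 87.874, 1.381, 65.372, -4.716], 'qd': [-0.011, 0.094, 0.041, -0.107, 0.092, -0.013, -0.064], 'joint_torque': [-0.001, -50.798, -0.081, -23.616, -0.061, 0.038, 0.0], 'tcp_pos': [0.21, -0.641, 0.24], 'eef_rot': [[0.95, 0.312, -0.001], [0.312, -0.95, 0.002], [-0.0, -0.002, -1.0]], 'ft_force': [0.105, -0.316, -0.231], 'torque': [0.013, -0.011, -0.06], 'gripper_width': 0.087}
top {'mtx': array([[443.7863,   0.    , 321.3078],
       [  0.    , 443.7863, 234.2969],
       [  0.    ,   0.    ,   1.    ]]), 'origin': array([ 0.4529, -0.0979,  0.9573]), 'attitude': array([[ 0.0234, -0.997 ,  0.0733],
       [-0.9996, -0.0224,  0.015 ],
       [-0.0133, -0.0736, -0.9972]])}
side {'mtx': array([[455.814 ,   0.    , 317.4417],
       [  0.    , 455.814 , 246.1985],
       [  0.    ,   0.    ,   1.    ]]), 'origin': array([0.3727, 0.5382, 0.8279]), 'attitude': array([[-0.9764, -0.1576,  0.1478],
       [-0.2159,  0.7383, -0.639 ],
       [-0.0084, -0.6558, -0.7549]])}
{'mtx': array([[371.6483,   0.    , 324.0557],
       [  0.    , 371.6483, 239.7872],
       [  0.    ,   0.    ,   1.    ]]), 'tool_from_camera': array([[-0.0003, -0.9565, -0.2918,  0.0801],
       [ 1.    , -0.    , -0.001 , -0.0001],
       [ 0.001 , -0.2918,  0.9565, -0.1431],
       [ 0.    ,  0.    ,  0.    ,  1.    ]])}
```

View pics/top0.png

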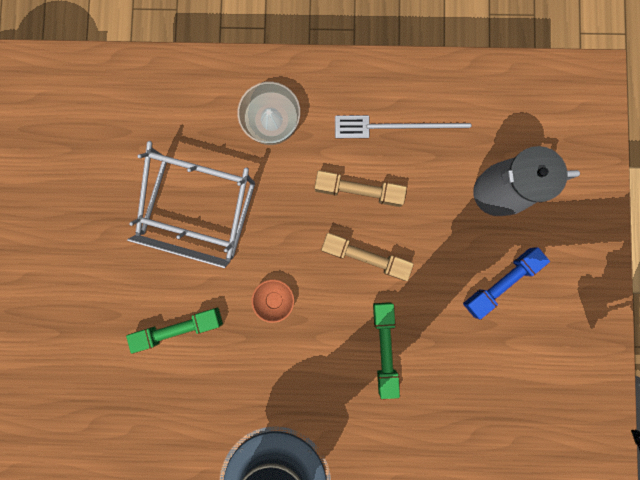

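View pics/side0.png

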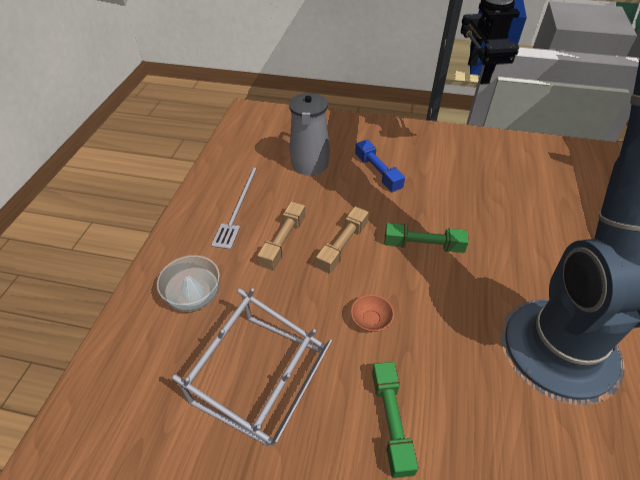

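Candidates in the top view: the pale pestles at (361,187) and (367,256) match the description. The green ones at (173,331) and (387,350) and the blue one at (508,283) are the wrong colour. I'll measure the pale ones and confirm them in a crop.

```bash
cat > h.py <<'E'
from station import robot
import cv2,numpy as np
np.set_printoptions(precision=4,suppress=True)
def cast(n,uv,z):
    p=robot.camera_params(n);d=p["attitude"]@np.linalg.solve(p["mtx"],[uv[0],uv[1],1.]);o=p["origin"]
    return o+d*(z-o[2])/d[2]
def proj(n,P):
    p=robot.camera_params(n);c=p["attitude"].T@(np.asarray(P)-p["origin"]);c=p["mtx"]@c;return c[:2]/c[2]
E
python3 - <<'E'
from h import *
for n in("top","side"):
    im=cv2.imread(f"pics/{n}0.png");hsv=cv2.cvtColor(im,cv2.COLOR_BGR2HSV)
    m=((hsv[...,2]>135)&(hsv[...,1]>70)&(hsv[...,0]>10)&(hsv[...,0]<22)).astype(np.uint8)*255
    if n=="top": m[:60]=0;m[:,620:]=0
    m=cv2.morphologyEx(m,cv2.MORPH_OPEN,np.ones((3,3)))
    m=cv2.morphologyEx(m,cv2.MORPH_CLOSE,np.ones((5,5)))
    if n=="top": print(hsv[187,361],hsv[220,361])
    for c in cv2.findContours(m,0,1)[0]:
        if 700<cv2.contourArea(c)<6000:
            (u,v),wh,a=cv2.minAreaRect(c);b=cv2.boxPoints(((u,v),wh,a))
            P=np.array([cast(n,q,.035) for q in b]);C=P.mean(0)
            e=P-np.roll(P,1,0);l=np.linalg.norm(e,axis=1);k=l.argmax();yaw=np.degrees(np.arctan2(e[k,1],e[k,0]))
            print(n,u,v,wh,C,sorted(l)[::2],yaw%180)
im=cv2.imread("pics/top0.png")
cv2.imwrite("pics/crop1.png",cv2.resize(im[120:290,110:270],None,fx=3,fy=3,interpolation=2))
a=cv2.resize(im[130:290,110:270],None,fx=3.5,fy=3.5,interpolation=2);b=cv2.resize(im[150:295,305:425],None,fx=2,fy=2)
o=np.zeros((560,800,3),np.uint8);o[:560,:560]=a;o[:290,560:800]=b;cv2.imwrite("pics/crop1.png",o)
E
```

```text
[ 17 110 199] [ 13 142 163]
```

View pics/crop1.png

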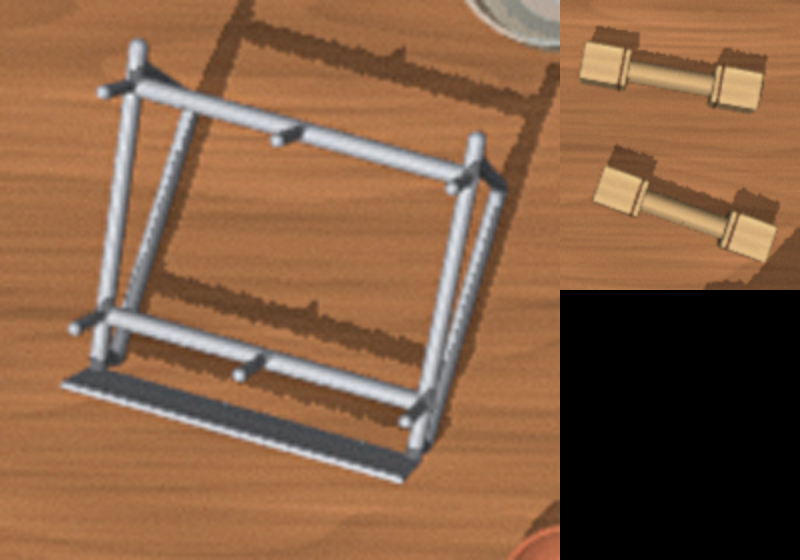

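The crop confirms it: two pale wooden pestles on the right, and the drainer on the left with its lip at the bottom, toward the robot. Six pin tips are visible, so I'll fit the rack pose to those.

```bash
python3 - <<'E'
from h import *
from scipy.optimize import least_squares
im=cv2.imread("pics/top0.png");hsv=cv2.cvtColor(im,cv2.COLOR_BGR2HSV).astype(int)
m=((hsv[...,2]>150)&(hsv[...,1]<132)&(hsv[...,1]>60)&(hsv[...,0]>13)&(hsv[...,0]<23)).astype(np.uint8)*255
m2=np.zeros_like(m);m2[160:290,305:425]=m[160:290,305:425]
m2=cv2.morphologyEx(cv2.morphologyEx(m2,cv2.MORPH_OPEN,np.ones((3,3))),cv2.MORPH_CLOSE,np.ones((7,7)))
for c in cv2.findContours(m2,0,1)[0]:
    if cv2.contourArea(c)>600:
        r=cv2.minAreaRect(c);P=np.array([cast("top",q,.038) for q in cv2.boxPoints(r)]);C=P.mean(0)
        e=P-np.roll(P,1,0);l=np.linalg.norm(e,axis=1);k=l.argmax()
        print(r[0],C,sorted(l)[::2],np.degrees(np.arctan2(e[k,1],e[k,0]))%180)
t=.38;c,s=np.cos(t),np.sin(t)
def W(p,l): 
    a=p[2];return np.array([p[0]+np.cos(a)*l[0]-np.sin(a)*l[1],p[1]+np.sin(a)*l[0]+np.cos(a)*l[1],l[2]])
L=[];U=[]
for sl,px in((.078,[(102,93),(277,141),(452,189)]),(-.062,[(74,329),(240,377),(404,424)])):
    for y,q in zip((.1,0,-.1),px):
        L.append((sl*c-.032*s,y,.066+sl*s+.032*c));U.append((110+q[0]/3.5,130+q[1]/3.5))
f=lambda p:np.ravel([proj("top",W(p,l))-u for l,u in zip(L,U)])
r=least_squares(f,[.5,.2,-.2]);p=r.x;print("rack",p,np.degrees(p[2]),r.fun)
d=.022 # placeholder check
sc=-.097+.008+.095
for y in(.05,-.05): print("bay",W(p,(sc*c-.020*s,y,.066+sc*s+.020*c)))
side=cv2.imread("pics/side0.png")
for l in L: print(proj("side",W(p,l)).round(0),end='')
E
```

```text
(367.04998779296875, 256.5520324707031) [ 0.4765 -0.1793  0.038 ] [np.float64(0.03884224728678703), np.float64(0.18965680797233178)] 71.62194202900957
(360.1190185546875, 187.3409423828125) [ 0.6207 -0.1627  0.038 ] [np.float64(0.03884554382142269), np.float64(0.18946171619481922)] 80.8128343597247
rack [ 0.5722  0.185  -0.2507] -14.363239668242283 [ 0.184  -0.0585 -0.103   0.0165 -0.0051  0.1983 -0.1845  0.16   -0.3337
 -0.1833  0.4367 -0.1424]
bay [0.5828 0.2339 0.0868]
bay [0.558  0.137  0.0868]
[188. 378.][223. 330.][253. 289.][259. 426.][289. 374.][315. 330.]
```

```bash
cat >> h.py <<'E'
from scipy.spatial.transform import Rotation as Ro
def Rdown(yaw,tilt=0):
    a=np.radians(yaw);x=np.array([np.cos(a),np.sin(a),0]);z=np.array([0,0,-1.])
    return np.c_[x,np.cross(z,x),z]@Ro.from_euler('y',tilt,degrees=True).as_matrix()
def delta(P,R):
    s=robot.state();Rc=np.array(s["eef_rot"])
    print("slide-first mm",(Rc.T@(np.array(P)-s["tcp_pos"])*1000).round(1),"rotvec",Ro.from_matrix(Rc.T@R).as_rotvec(degrees=True).round(1),
     "| slide-after-rot",(R.T@(np.array(P)-s["tcp_pos"])*1000).round(1))
    print("pos",np.round(s["tcp_pos"],4),"q",np.round(s["q"],0),"F",np.round(s["ft_force"],2),"M",np.round(s["torque"],3),"w",round(s["gripper_width"],4),"t",s["clock"])
E
python3 -m inch '{"slide":[[40,-36,0],[40,-36,0],[40,-36,0],[40,-36,0],[40,-36,0],[40,-36,0],[40,-36,0],[40,-36,0]],"rotation":[[0,0,0],[0,0,0],[0,0,0],[0,0,0],[0,0,0],[0,0,0],[0,0,0],[0,0,0]],"hand":[60,60,60,60,60,60,60,60]}' 40
python3 -m inch '{"slide":[[38,-34,0],[38,-34,0],[0,0,0],[0,0,0],[0,0,0],[0,0,0],[0,0,0],[0,0,0]],"rotation":[[0,0,0],[0,0,0],[0,0,-8.9],[0,0,-8.9],[0,0,-8.9],[0,0,-8.9],[0,0,-8.9],[0,0,-8.9]],"hand":[60,60,60,60,60,60,60,60]}'
python3 - <<'E'
from h import *
delta([.4765,-.1793,.026],Rdown(71.6))
E
```

```text
clock: 1.1
tcp_pos: [0.4251, -0.2664, 0.2414]
eef_rot: [[0.95, 0.311, -0.0], [0.311, -0.95, -0.0], [-0.0, -0.0, -1.0]]
ft_force: [0.9, 0.4, 0.7]
gripper_width: 0.06
clock: 2.1
tcp_pos: [0.4754, -0.1797, 0.2412]
eef_rot: [[0.312, 0.95, -0.001], [0.95, -0.312, 0.0], [-0.0, -0.001, -1.0]]
ft_force: [0.3, -0.8, 0.4]
gripper_width: 0.0597
slide-first mm [  0.7   1.1 215.2] rotvec [-0.   0.   0.2] | slide-after-rot [  0.7   0.9 215.2]
pos [ 0.4754 -0.1797  0.2412] q [ 38.  13. -26. 109.   7.  59.  -9.] F [ 0.25 -0.75  0.44] M [ 0.014 -0.1   -0.007] w 0.0597 t 2.1
```

```bash

python3 -m inch '{"slide":[[1,1,40],[0,0,40],[0,0,40],[0,0,40],[0,0,30],[0,0,15],[0,0,10],[0,0,0]],"rotation":[[0,0,0],[0,0,0],[0,0,0],[0,0,0],[0,0,0],[0,0,0],[0,0,0],[0,0,0]],"hand":[60,60,60,60,60,60,60,60]}' 50
python3 -m inch '{"slide":[[0,0,0],[0,0,0],[0,0,0],[0,0,0],[0,0,0],[0,0,-5],[0,0,-15],[0,0,-20]],"rotation":[[0,0,0],[0,0,0],[0,0,0],[0,0,0],[0,0,0],[0,0,0],[0,0,0],[0,0,0]],"hand":[10,10,10,10,10,10,10,10]}'
python3 -m inch '{"slide":[[0,0,-30],[0,0,-30],[0,0,-30],[0,0,-30],[0,0,-20],[0,0,0],[0,0,0],[0,0,0]],"rotation":[[0,0,0],[0,0,0],[0,0,0],[0,0,0],[0,0,0],[0,0,0],[0,0,0],[0,0,0]],"hand":[10,10,10,10,10,10,10,10]}'
python3 - <<'E'
from h import *
p=robot.camera_params
im=robot.get_image("side");cv2.imwrite("pics/s1.png",im[120:330,200:480,::-1].repeat(2,0).repeat(2,1))
im=robot.get_image("wrist");cv2.imwrite("pics/w1.png",im[:,:,::-1])
delta([.4765,-.1793,.026],Rdown(71.6))
s=robot.state();print("tool moment",np.array(s["eef_rot"]).T@s["torque"])
E
```

```text
clock: 3.1
tcp_pos: [0.4771, -0.1792, 0.0266]
eef_rot: [[0.316, 0.949, 0.0], [0.949, -0.316, -0.0], [-0.0, 0.0, -1.0]]
ft_force: [0.8, -0.4, 0.0]
gripper_width: 0.0599
clock: 4.1
tcp_pos: [0.4764, -0.179, 0.0671]
eef_rot: [[0.316, 0.949, -0.001], [0.949, -0.316, 0.0], [-0.0, -0.001, -1.0]]
ft_force: [0.7, 0.3, -3.4]
gripper_width: 0.023
clock: 5.1
tcp_pos: [0.4761, -0.1789, 0.2054]
eef_rot: [[0.316, 0.949, -0.002], [0.949, -0.316, 0.001], [0.0, -0.002, -1.0]]
ft_force: [0.7, -0.1, -3.8]
gripper_width: 0.0228
slide-first mm [ -0.4   0.4 179.7] rotvec [-0.1 -0.  -0. ] | slide-after-rot [ -0.3   0.1 179.7]
pos [ 0.4765 -0.179   0.2057] q [ 38.  16. -26. 111.   8.  55. -11.] F [ 0.43 -0.6  -4.66] M [-0.189 -0.068 -0.015] w 0.0225 t 5.2
tool moment [-0.124  -0.1576  0.0153]
```

View pics/s1.png

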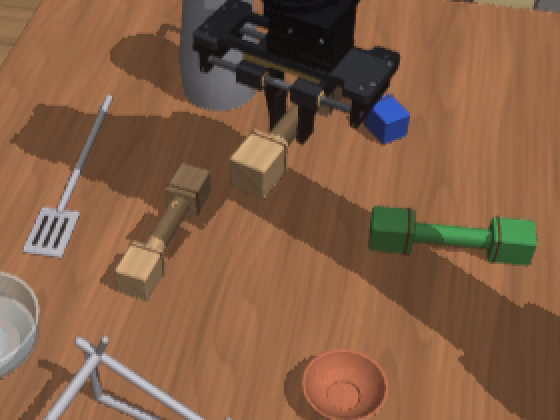

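The side view shows the pestle held mid-shaft and clear of the board. I'll average the moment, with a zero-load baseline for comparison, before trusting the sign.

```bash
python3 -m inch '{"slide":[[0,0,0],[0,0,-15]],"rotation":[[0,0,0],[0,0,0]],"hand":[10,10]}' 60
python3 - <<'E'
from h import *
T=[];F=[]
for i in range(8):
    robot.get_image("wrist");s=robot.state();T.append(np.array(s["eef_rot"]).T@s["torque"]);F.append(s["ft_force"])
print("mean",np.mean(T,0),"std",np.std(T,0),np.mean(F,0))
n=np.array(Rdown(165.6,-21.8))[:,2]*-1; print("normal",n)
delta(np.array([.5828,.2339,.0868])+n*.0065+[0,0,.12],Rdown(165.6,-21.8))
E
```

```text
clock: 5.45
tcp_pos: [0.4761, -0.1789, 0.2209]
eef_rot: [[0.316, 0.949, -0.003], [0.949, -0.316, 0.001], [0.0, -0.003, -1.0]]
ft_force: [0.2, 0.0, -3.3]
gripper_width: 0.0225
mean [-0.0842 -0.1663 -0.0114] std [0.0577 0.032  0.0316] [ 0.3337  0.1929 -3.8969]
normal [-0.3597  0.0924  0.9285]
slide-first mm [425.1 -32.5   8.5] rotvec [-17.9 -16.7 -92.8] | slide-after-rot [  5.4 426.4   7. ]
pos [ 0.4768 -0.1791  0.2214] q [ 38.  15. -26. 110.   8.  57. -10.] F [ 0.63 -0.32 -3.49] M [-0.165 -0.04   0.015] w 0.0223 t 5.85
```

View pics/w1.png

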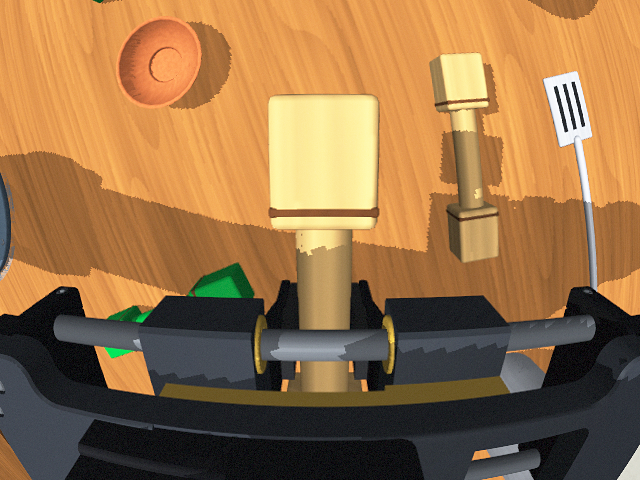

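Heavy end is at tool +x (My −0.166 ± 0.03 N m). The wrist view shows the head at about (323,160) with its expected width, so there's no droop. The target tool yaw is 165.6° with −21.8° of tilt; moving above bay0.

```bash

python3 -m inch '{"slide":[[25,-2,0],[45,-4,0],[45,-4,0],[45,-3,0],[45,-3,0],[45,-4,0],[45,-3,0],[45,-3,0]],"rotation":[[0,0,0],[0,0,0],[0,0,0],[0,0,0],[0,0,0],[0,0,0],[0,0,0],[0,0,0]],"hand":[10,10,10,10,10,10,10,10]}'
python3 -m inch '{"slide":[[45,-3,0],[30,-3,0],[10,0,0],[0,0,0],[0,0,0],[0,0,0],[0,0,0],[0,0,0]],"rotation":[[0,0,0],[0,0,0],[0,0,-5],[0,0,-9],[0,0,-9],[0,0,-9],[0,0,-9],[0,0,-9]],"hand":[10,10,10,10,10,10,10,10]}'
python3 -m inch '{"slide":[[0,0,0],[0,0,0],[0,0,0],[0,0,0],[0,0,0],[0,0,0],[0,0,0],[0,0,0]],"rotation":[[0,0,-9],[0,0,-9],[0,0,-9],[0,0,-9],[0,0,-8],[0,-7,0],[0,-7.4,0],[0,-7.4,0]],"hand":[10,10,10,10,10,10,10,10]}'
python3 - <<'E'
from h import *
R=Rdown(165.6,-21.8);delta(np.array([.5828,.2339,.0868])-R[:,2]*.0065,R)
im=robot.get_image("side");cv2.imwrite("pics/s2.png",im[120:470,100:460,::-1])
E
```

```text
clock: 6.85
tcp_pos: [0.56, 0.1527, 0.2211]
eef_rot: [[0.317, 0.948, -0.001], [0.948, -0.317, -0.001], [-0.001, -0.001, -1.0]]
ft_force: [1.5, -0.4, -4.5]
gripper_width: 0.023
clock: 7.85
tcp_pos: [0.5811, 0.2337, 0.2209]
eef_rot: [[-0.527, 0.85, -0.001], [0.85, 0.527, -0.001], [-0.0, -0.001, -1.0]]
ft_force: [-0.3, 0.8, -5.1]
gripper_width: 0.0226
clock: 8.85
tcp_pos: [0.581, 0.2339, 0.2213]
eef_rot: [[-0.898, 0.25, 0.362], [0.232, 0.968, -0.093], [-0.374, 0.001, -0.927]]
ft_force: [0.2, 0.2, -4.1]
gripper_width: 0.0225
slide-first mm [ 48.7   0.3 118.9] rotvec [ 0.   0.2 -0.1] | slide-after-rot [ 48.3   0.4 119.1]
pos [0.581  0.2339 0.2213] q [  5.  24. -49. 107.  47.  53.   8.] F [ 0.24  0.23 -4.15] M [ 0.174  0.494 -0.014] w 0.0225 t 8.85
```

View pics/s2.png

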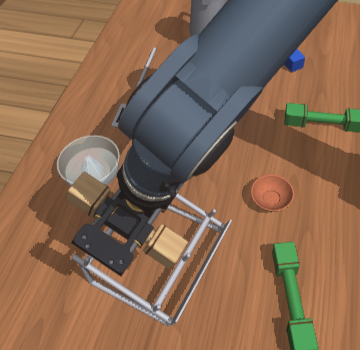

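```bash

python3 -m inch '{"slide":[[8,0,20],[8,0,20],[8,0,20],[8,0,20],[8,0,18],[5,0,10],[3,0,6],[0,0,0]],"rotation":[[0,0,0],[0,0,0],[0,0,0],[0,0,0],[0,0,0],[0,0,0],[0,0,0],[0,0,0]],"hand":[10,10,10,10,10,10,10,10]}'
python3 -m inch '{"slide":[[0,0,1],[0,0,1],[0,0,0],[0,0,0]],"rotation":[[0,0,0],[0,0,0],[0,0,0],[0,0,0]],"hand":[10,10,10,10]}'
python3 - <<'E'
from h import *
R=Rdown(165.6,-21.8);delta(np.array([.5828,.2339,.0868])-R[:,2]*.0065,R)
F=[]
for i in range(4): robot.get_image("top");F.append(robot.state()["ft_force"])
print(np.mean(F,0))
E
```

```text
clock: 9.9
tcp_pos: [0.579, 0.2347, 0.0978]
eef_rot: [[-0.899, 0.25, 0.359], [0.232, 0.968, -0.093], [-0.371, -0.0, -0.929]]
ft_force: [0.1, -0.5, -3.8]
gripper_width: 0.0223
clock: 10.4
tcp_pos: [0.5798, 0.2345, 0.0962]
eef_rot: [[-0.899, 0.25, 0.36], [0.232, 0.968, -0.093], [-0.372, 0.0, -0.928]]
ft_force: [1.0, -0.2, -3.5]
gripper_width: 0.0227
slide-first mm [0.6 0.2 3.4] rotvec [-0.   0.  -0.1] | slide-after-rot [0.6 0.2 3.4]
pos [0.5798 0.2345 0.0962] q [ -2.  33. -41. 113.  61.  44.  -7.] F [ 0.98 -0.18 -3.52] M [ 0.218  0.506 -0.008] w 0.0227 t 10.4
[ 0.1039 -0.1891 -4.0911]
```

Still fully carried; about 3 mm to go.

```bash

python3 -m inch '{"slide":[[0,0,1],[0,0,1],[0,0,0.7],[0,0,0],[0,0,0],[0,0,0]],"rotation":[[0,0,0],[0,0,0],[0,0,0],[0,0,0],[0,0,0],[0,0,0]],"hand":[10,10,10,10,10,10]}'
python3 -m inch '{"slide":[[0,0,0.7],[0,0,0.7],[0,0,0],[0,0,0]],"rotation":[[0,0,0],[0,0,0],[0,0,0],[0,0,0]],"hand":[10,10,10,10]}'
python3 - <<'E'
from h import *
R=Rdown(165.6,-21.8);delta(np.array([.5828,.2339,.0868])-R[:,2]*.0065,R)
F=[]
for i in range(4): robot.get_image("top");F.append(robot.state()["ft_force"])
print(np.mean(F,0))
E
```

```text
clock: 11.35
tcp_pos: [0.5808, 0.2342, 0.0937]
eef_rot: [[-0.899, 0.25, 0.36], [0.232, 0.968, -0.093], [-0.372, -0.0, -0.928]]
ft_force: [0.7, -1.1, -1.7]
gripper_width: 0.0227
clock: 11.85
tcp_pos: [0.581, 0.2342, 0.0935]
eef_rot: [[-0.899, 0.25, 0.361], [0.232, 0.968, -0.094], [-0.373, -0.001, -0.928]]
ft_force: [-5.8, -2.5, 8.1]
gripper_width: 0.0226
slide-first mm [0.8 0.1 0.3] rotvec [-0.1  0.1 -0. ] | slide-after-rot [0.8 0.1 0.4]
pos [0.581  0.2342 0.0935] q [ -2.  33. -41. 113.  62.  44.  -8.] F [-5.76 -2.55  8.13] M [-0.52   0.722 -0.315] w 0.0226 t 11.85
[-5.2819 -2.1885  7.8925]
```

```bash

python3 -m inch '{"slide":[[0,0,-0.9],[0,0,0],[0,0,0],[0,0,0],[0,0,0],[0,0,0],[0,0,0],[0,0,0]],"rotation":[[0,0,0],[0,0,0],[0,0,0],[0,0,0],[0,0,0],[0,0,0],[0,0,0],[0,0,0]],"hand":[10,24,27,31,36,42,46,46]}' 15
python3 -m inch '{"slide":[[0,0,0],[0,0,-8],[0,0,-15],[0,0,-20],[0,0,-25],[0,0,-25],[0,0,-25],[0,0,-25]],"rotation":[[0,0,0],[0,0,0],[0,0,0],[0,0,0],[0,0,0],[0,0,0],[0,0,0],[0,0,0]],"hand":[46,46,46,46,46,46,46,46]}'
python3 - <<'E'
from h import *
delta([.6207,-.1627,.25],Rdown(80.8))
im=robot.get_image("wrist");cv2.imwrite("pics/w2.png",im[:,:,::-1])
E
```

```text
clock: 13.05
tcp_pos: [0.5808, 0.2342, 0.093]
eef_rot: [[-0.899, 0.25, 0.36], [0.232, 0.968, -0.093], [-0.371, -0.0, -0.928]]
ft_force: [-0.4, -0.3, -0.2]
gripper_width: 0.0452
clock: 14.05
tcp_pos: [0.5286, 0.248, 0.2277]
eef_rot: [[-0.899, 0.249, 0.361], [0.231, 0.969, -0.092], [-0.372, 0.0, -0.928]]
ft_force: [0.0, 0.0, 0.2]
gripper_width: 0.0464
slide-first mm [-186.  -374.9   50.4] rotvec [16.2 17.7 83.7] | slide-after-rot [-390.7  156.6  -22.3]
pos [0.5286 0.248  0.2277] q [  3.  20. -50. 111.  44.  52.   5.] F [0.03 0.02 0.23] M [0.179 0.257 0.025] w 0.0464 t 14.05
```

View pics/w2.png

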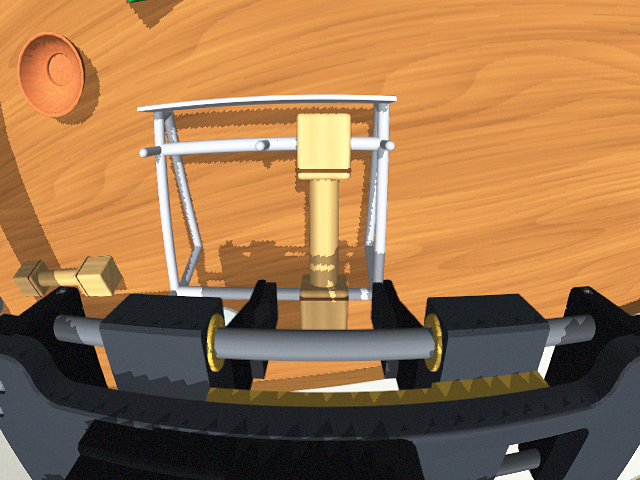

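Wrist view: the first pestle lies straight in its bay, low head at (324,145) between the pins at (262,146) and (388,146), close to the lip. Now the second one.

```bash

python3 -m inch '{"slide":[[0,0,-7],[0,0,-7],[0,0,-8],[0,0,0],[0,0,0],[0,0,0],[0,0,0],[0,0,0]],"rotation":[[0,7.3,0],[0,7.3,0],[0,7.2,0],[0,0,9.4],[0,0,9.4],[0,0,9.4],[0,0,9.4],[0,0,9.4]],"hand":[60,60,60,60,60,60,60,60]}' 60
python3 -m inch '{"slide":[[0,0,0],[0,0,0],[0,0,0],[0,0,0],[-45,18,0],[-45,18,0],[-45,18,0],[-45,18,0]],"rotation":[[0,0,9.4],[0,0,9.4],[0,0,9.4],[0,0,9.4],[0,0,0],[0,0,0],[0,0,0],[0,0,0]],"hand":[60,60,60,60,60,60,60,60]}'
python3 -m inch '{"slide":[[-45,18,0],[-45,18,0],[-45,18,0],[-45,18,0],[-30,12,0],[0,0,0]],"rotation":[[0,0,0],[0,0,0],[0,0,0],[0,0,0],[0,0,0],[0,0,0]],"hand":[60,60,60,60,60,60]}'
python3 - <<'E'
from h import *
delta([.6207,-.1627,.0265],Rdown(80.8))
T=[]
for i in range(5): robot.get_image("wrist");s=robot.state();T.append(np.array(s["eef_rot"]).T@s["torque"])
print(np.mean(T,0))
E
```

```text
clock: 15.1
tcp_pos: [0.5238, 0.249, 0.2474]
eef_rot: [[-0.474, 0.881, 0.001], [0.881, 0.474, 0.0], [-0.0, 0.001, -1.0]]
ft_force: [0.7, -0.8, -0.5]
gripper_width: 0.06
clock: 16.1
tcp_pos: [0.567, 0.0585, 0.2476]
eef_rot: [[0.156, 0.988, 0.001], [0.988, -0.156, -0.0], [0.0, 0.001, -1.0]]
ft_force: [0.7, 0.1, -0.6]
gripper_width: 0.0601
clock: 16.85
tcp_pos: [0.6167, -0.1644, 0.2468]
eef_rot: [[0.162, 0.987, -0.0], [0.987, -0.162, -0.001], [-0.001, 0.0, -1.0]]
ft_force: [0.6, 0.5, -0.1]
gripper_width: 0.0602
slide-first mm [  2.6   3.6 220.3] rotvec [ 0.   0.1 -0.2] | slide-after-rot [  2.3   3.6 220.3]
pos [ 0.6167 -0.1644  0.2468] q [ 32.  26. -29.  92.  13.  66.  -9.] F [ 0.65  0.46 -0.13] M [ 0.103 -0.065 -0.014] w 0.0602 t 16.85
[-0.0822 -0.0089 -0.0056]
```

```bash

python3 -m inch '{"slide":[[2,3,40],[0,0,40],[0,0,40],[0,0,40],[0,0,30],[0,0,18],[0,0,12],[0,0,0]],"rotation":[[0,0,0],[0,0,0],[0,0,0],[0,0,0],[0,0,0],[0,0,0],[0,0,0],[0,0,0]],"hand":[60,60,60,60,60,60,60,60]}' 60
python3 -m inch '{"slide":[[0,0,0],[0,0,0],[0,0,0],[0,0,0],[0,0,0],[0,0,-5],[0,0,-15],[0,0,-20]],"rotation":[[0,0,0],[0,0,0],[0,0,0],[0,0,0],[0,0,0],[0,0,0],[0,0,0],[0,0,0]],"hand":[10,10,10,10,10,10,10,10]}'
python3 -m inch '{"slide":[[0,0,-30],[0,0,-30],[0,0,-35],[0,0,-35],[0,0,-25],[0,0,0],[0,0,0],[0,0,0]],"rotation":[[0,0,0],[0,0,0],[0,0,0],[0,0,0],[0,0,0],[0,0,0],[0,0,0],[0,0,0]],"hand":[10,10,10,10,10,10,10,10]}'
python3 - <<'E'
from h import *
T=[];F=[]
for i in range(8):
    robot.get_image("wrist");s=robot.state();T.append(np.array(s["eef_rot"]).T@s["torque"]);F.append(s["ft_force"])
print("mean",np.mean(T,0),"std",np.std(T,0),np.mean(F,0))
cv2.imwrite("pics/w3.png",robot.get_image("wrist")[:,:,::-1])
for y,t in((165.6,-21.8),(-14.4,21.8)):
    R=Rdown(y,t);delta(np.array([.558,.137,.0868])-R[:,2]*.0065+[0,0,.12],R)
E
```

```text
clock: 18.1
tcp_pos: [0.6203, -0.1591, 0.027]
eef_rot: [[0.157, 0.988, -0.0], [0.988, -0.157, 0.0], [0.0, -0.0, -1.0]]
ft_force: [-0.5, 0.2, 0.5]
gripper_width: 0.0597
clock: 19.1
tcp_pos: [0.6197, -0.1592, 0.0677]
eef_rot: [[0.157, 0.988, -0.001], [0.988, -0.157, 0.0], [0.0, -0.001, -1.0]]
ft_force: [0.2, -0.2, -3.5]
gripper_width: 0.0228
clock: 20.1
tcp_pos: [0.6192, -0.1593, 0.2205]
eef_rot: [[0.157, 0.988, -0.003], [0.988, -0.157, 0.001], [0.0, -0.003, -1.0]]
ft_force: [-0.2, 0.8, -4.1]
gripper_width: 0.0223
mean [-0.0874  0.1875  0.0011] std [0.033  0.0241 0.0178] [ 0.3502  0.0133 -4.2531]
slide-first mm [ 283.1 -110.4    9.1] rotvec [-16.1 -17.7 -83.5] | slide-after-rot [130.  271.6 -42.2]
pos [ 0.6202 -0.1593  0.222 ] q [ 31.  27. -29.  93.  14.  63. -10.] F [ 0.33 -0.1  -4.94] M [ 0.185 -0.134  0.032] w 0.0224 t 20.55
slide-first mm [ 283.1 -110.4    9.1] rotvec [-18.1  16.5  94.1] | slide-after-rot [-130.  -271.6  -42.2]
pos [ 0.6202 -0.1593  0.222 ] q [ 31.  27. -29.  93.  14.  63. -10.] F [ 0.33 -0.1  -4.94] M [ 0.185 -0.134  0.032] w 0.0224 t 20.55
```

Second pestle: My +0.188, so its heavy end is at tool −x. Tool x must point up the slope (yaw −14.4°, tilt +21.8°).

```bash

python3 -m inch '{"slide":[[25,-10,0],[45,-17,0],[45,-18,0],[45,-17,0],[45,-18,0],[45,-17,0],[25,-10,0],[8,-3,0]],"rotation":[[0,0,0],[0,0,0],[0,0,0],[0,0,0],[0,0,0],[0,0,0],[0,0,0],[0,0,5]],"hand":[10,10,10,10,10,10,10,10]}'
python3 -m inch '{"slide":[[0,0,0],[0,0,0],[0,0,0],[0,0,0],[0,0,0],[0,0,0],[0,0,0],[0,0,0]],"rotation":[[0,0,9],[0,0,9],[0,0,9],[0,0,9],[0,0,9],[0,0,9],[0,0,9],[0,0,9]],"hand":[10,10,10,10,10,10,10,10]}'
python3 -m inch '{"slide":[[0,0,0],[0,0,0],[0,0,0],[0,0,0],[0,0,0],[0,0,0]],"rotation":[[0,0,9],[0,0,9],[0,7.3,0],[0,7.3,0],[0,7.2,0],[0,0,0]],"hand":[10,10,10,10,10,10]}'
python3 - <<'E'
from h import *
R=Rdown(-14.4,21.8);delta(np.array([.558,.137,.0868])-R[:,2]*.0065+R[:,0]*.0035,R)
print(Ro.from_matrix(np.array(robot.state()["eef_rot"])).as_matrix())
cv2.imwrite("pics/w4.png",robot.get_image("wrist")[:,:,::-1])
E
```

```text
clock: 21.55
tcp_pos: [0.5554, 0.1405, 0.2225]
eef_rot: [[0.241, 0.971, 0.001], [0.971, -0.241, 0.001], [0.002, 0.0, -1.0]]
ft_force: [-0.1, -0.8, -4.3]
gripper_width: 0.0227
clock: 22.55
tcp_pos: [0.5563, 0.1376, 0.2224]
eef_rot: [[0.998, 0.064, 0.001], [0.064, -0.998, -0.0], [0.001, 0.0, -1.0]]
ft_force: [0.2, 0.4, -4.0]
gripper_width: 0.0223
clock: 23.3
tcp_pos: [0.5537, 0.1383, 0.2215]
eef_rot: [[0.903, -0.239, 0.358], [-0.222, -0.971, -0.09], [0.369, 0.002, -0.929]]
ft_force: [0.2, -0.7, -3.6]
gripper_width: 0.0228
slide-first mm [-42.    0.  120.4] rotvec [-0.1  0.1  0.5] | slide-after-rot [-42.3   0.2 120.3]
pos [0.5537 0.1383 0.2215] q [ -16.   12.  -11.  116.   26.   39. -149.] F [ 0.23 -0.66 -3.6 ] M [0.149 0.587 0.014] w 0.0228 t 23.3
[[ 0.9025 -0.2394  0.3579]
 [-0.2218 -0.9709 -0.0901]
 [ 0.369   0.0019 -0.9294]]
```

View pics/w4.png

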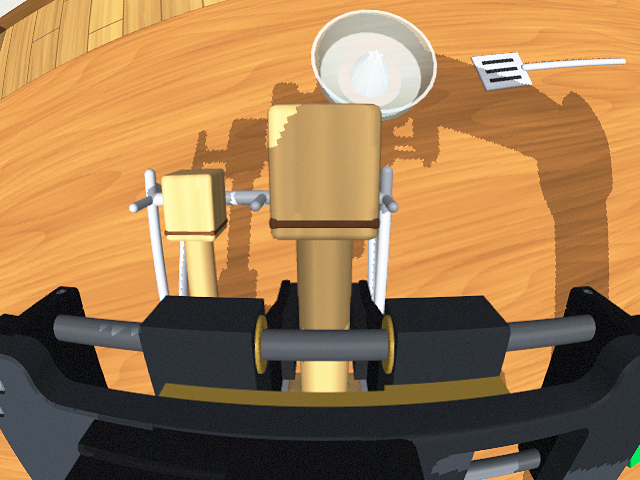

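The pestle is aligned above bay1: its upper head at (324,170) sits between the pins at (260,203) and (390,207). Joint 7 is at −149°, close to its −152.5° limit, so I'll descend in small steps and watch it.

```bash

python3 -m inch '{"slide":[[-4,0,11],[-4,0,11]],"rotation":[[0,0,0],[0,0,0]],"hand":[10,10]}'
python3 - <<'E'
from h import *
R=Rdown(-14.4,21.8);delta(np.array([.558,.137,.0868])-R[:,2]*.0065+R[:,0]*.0035,R);print(np.round(robot.state()["q"],1))
E
```

```text
clock: 23.6
tcp_pos: [0.5577, 0.1365, 0.1978]
eef_rot: [[0.9, -0.245, 0.36], [-0.227, -0.97, -0.091], [0.371, 0.0, -0.929]]
ft_force: [1.2, -0.7, -4.2]
gripper_width: 0.0224
slide-first mm [-37.5  -0.5  96.7] rotvec [-0.1  0.   0.2] | slide-after-rot [-37.5  -0.5  96.6]
pos [0.5577 0.1365 0.1978] q [ -18.   13.   -8.  117.   28.   35. -151.] F [ 1.17 -0.67 -4.24] M [ 0.169  0.622 -0.015] w 0.0224 t 23.6
[ -17.8   13.4   -8.3  117.4   27.7   35.4 -150.5]
```

I'll take 7° of yaw about the slope normal to move joint 7 off its limit. That's well within the yaw tolerance.

```bash

python3 -m inch '{"slide":[[0,0,0],[-4,0,11],[-4,0,11]],"rotation":[[0,0,-7],[0,0,0],[0,0,0]],"hand":[10,10,10]}'
python3 - <<'E'
from h import *
R=Rdown(-14.4,21.8)@Ro.from_euler('z',-7,degrees=True).as_matrix();delta(np.array([.558,.137,.0868])-R[:,2]*.0065+R[:,0]*.0035,R);print(np.round(robot.state()["q"],1))
E
```

```text
clock: 23.98
tcp_pos: [0.5573, 0.1356, 0.1738]
eef_rot: [[0.924, -0.134, 0.359], [-0.108, -0.99, -0.091], [0.368, 0.045, -0.929]]
ft_force: [0.7, 0.6, -4.2]
gripper_width: 0.0226
slide-first mm [-28.   -5.4  74.4] rotvec [-0.1  0.   0.2] | slide-after-rot [-28.1  -5.4  74.4]
pos [0.5573 0.1356 0.1738] q [ -18.   15.   -8.  119.   30.   33. -147.] F [ 0.68  0.55 -4.16] M [ 0.194  0.596 -0.024] w 0.0226 t 23.975
[ -17.6   15.2   -8.5  118.8   30.5   32.7 -146.6]
```

```bash

python3 -m inch '{"slide":[[-5,-1,13],[-5,-1,13],[-5,-1,13]],"rotation":[[0,0,0],[0,0,0],[0,0,0]],"hand":[10,10,10]}'
python3 - <<'E'
from h import *
R=Rdown(-14.4,21.8)@Ro.from_euler('z',-7,degrees=True).as_matrix();delta(np.array([.558,.137,.0868])-R[:,2]*.0065+R[:,0]*.0035,R);print(np.round(robot.state()["q"],1))
E
```

```text
clock: 24.35
tcp_pos: [0.5578, 0.1371, 0.1322]
eef_rot: [[0.924, -0.131, 0.36], [-0.106, -0.99, -0.09], [0.368, 0.045, -0.929]]
ft_force: [1.0, 0.5, -3.8]
gripper_width: 0.0228
slide-first mm [-13.1  -1.9  35.7] rotvec [-0.1  0.   0.3] | slide-after-rot [-13.1  -1.9  35.7]
pos [0.5578 0.1371 0.1322] q [ -22.   19.   -3.  121.   34.   27. -151.] F [ 0.97  0.54 -3.75] M [ 0.169  0.558 -0.001] w 0.0228 t 24.35
[ -22.2   18.7   -3.3  121.    33.7   27.2 -150.7]
```

```bash

python3 -m inch '{"slide":[[0,0,0],[-4,-1,10],[-4,-1,10]],"rotation":[[0,0,-4],[0,0,0],[0,0,0]],"hand":[10,10,10]}'
python3 - <<'E'
from h import *
R=Rdown(-14.4,21.8)@Ro.from_euler('z',-11,degrees=True).as_matrix();delta(np.array([.558,.137,.0868])-R[:,2]*.0065+R[:,0]*.0035,R);print(np.round(robot.state()["q"],1))
E
```

```text
clock: 24.72
tcp_pos: [0.5577, 0.1376, 0.1108]
eef_rot: [[0.93, -0.067, 0.36], [-0.037, -0.995, -0.09], [0.364, 0.071, -0.929]]
ft_force: [-0.4, -0.0, -4.1]
gripper_width: 0.0225
slide-first mm [-5.  -1.1 15.9] rotvec [-0.1 -0.   0.3] | slide-after-rot [-5.  -1.1 15.9]
pos [0.5577 0.1376 0.1108] q [ -24.   21.   -1.  122.   36.   24. -150.] F [-0.39 -0.04 -4.06] M [0.194 0.616 0.002] w 0.0225 t 24.725
[ -23.9   20.6   -1.3  122.    36.    24.4 -149.6]
```

```bash

python3 -m inch '{"slide":[[-3,-1,8],[-1,0,4],[0,0,1.5],[0,0,0],[0,0,0]],"rotation":[[0,0,-1],[0,0,0],[0,0,0],[0,0,0],[0,0,0]],"hand":[10,10,10,10,10]}'
python3 - <<'E'
from h import *
F=[]
for i in range(3): robot.get_image("top");F.append(robot.state()["ft_force"])
R=Rdown(-14.4,21.8)@Ro.from_euler('z',-12,degrees=True).as_matrix();delta(np.array([.558,.137,.0868])-R[:,2]*.0065+R[:,0]*.0035,R);print(np.round(robot.state()["q"],1),np.mean(F,0))
E
```

```text
clock: 25.35
tcp_pos: [0.5593, 0.1376, 0.0981]
eef_rot: [[0.931, -0.05, 0.361], [-0.019, -0.996, -0.09], [0.364, 0.077, -0.928]]
ft_force: [0.6, 0.6, -2.6]
gripper_width: 0.0227
slide-first mm [-1.6 -0.3  3.5] rotvec [-0.1 -0.1  0.3] | slide-after-rot [-1.6 -0.3  3.5]
pos [0.5592 0.1375 0.098 ] q [ -25.   22.    0.  122.   37.   23. -150.] F [ 0.37 -0.59 -3.42] M [ 0.209  0.595 -0.031] w 0.0226 t 25.5
[ -25.2   22.     0.3  122.4   37.1   22.6 -149.9] [ 0.2742  0.0118 -3.6915]
```

```bash

python3 -m inch '{"slide":[[-1,0,1],[0,0,1],[0,0,0.7],[0,0,0],[0,0,0]],"rotation":[[0,0,0],[0,0,0],[0,0,0],[0,0,0],[0,0,0]],"hand":[10,10,10,10,10]}'
python3 -m inch '{"slide":[[0,0,0.6],[0,0,0],[0,0,0]],"rotation":[[0,0,0],[0,0,0],[0,0,0]],"hand":[10,10,10]}'
python3 - <<'E'
from h import *
F=[]
for i in range(3): robot.get_image("top");F.append(robot.state()["ft_force"])
R=Rdown(-14.4,21.8)@Ro.from_euler('z',-12,degrees=True).as_matrix();delta(np.array([.558,.137,.0868])-R[:,2]*.0065+R[:,0]*.0035,R);print(np.round(robot.state()["q"],1),np.mean(F,0))
E
```

```text
clock: 26.12
tcp_pos: [0.5592, 0.1373, 0.0951]
eef_rot: [[0.931, -0.05, 0.361], [-0.019, -0.996, -0.09], [0.364, 0.077, -0.928]]
ft_force: [-1.9, -0.7, 1.6]
gripper_width: 0.0229
clock: 26.5
tcp_pos: [0.5592, 0.1373, 0.0951]
eef_rot: [[0.931, -0.05, 0.361], [-0.019, -0.996, -0.09], [0.364, 0.077, -0.928]]
ft_force: [-5.9, 0.0, 7.7]
gripper_width: 0.0227
slide-first mm [-0.7 -0.3  0.7] rotvec [-0.1 -0.1  0.3] | slide-after-rot [-0.7 -0.3  0.7]
pos [0.5593 0.1373 0.0951] q [ -26.   22.    1.  123.   37.   22. -150.] F [-5.55  0.84  7.06] M [-0.121  1.032 -0.098] w 0.0228 t 26.65
[ -25.8   22.2    1.   122.5   37.2   22.1 -150. ] [-5.6849 -0.3608  7.5832]
```

Contact made (about 11 N of press). Back off, release gently, retreat and look.

```bash

python3 -m inch '{"slide":[[0,0,-0.9],[0,0,0],[0,0,0],[0,0,0],[0,0,0],[0,0,0],[0,0,0],[0,0,0]],"rotation":[[0,0,0],[0,0,0],[0,0,0],[0,0,0],[0,0,0],[0,0,0],[0,0,0],[0,0,0]],"hand":[10,24,27,31,36,42,46,46]}' 15
python3 -m inch '{"slide":[[0,0,0],[0,0,-8],[0,0,-15],[0,0,-20],[0,0,-25],[0,0,-25],[0,0,-25],[0,0,-25]],"rotation":[[0,0,0],[0,0,0],[0,0,0],[0,0,0],[0,0,-9],[0,0,-9],[0,0,-9],[0,0,-9]],"hand":[46,46,46,46,46,46,46,46]}'
python3 -m inch '{"slide":[[0,-25,-25],[0,-40,-25],[0,-40,-25],[0,-40,-20],[0,-40,0],[0,-40,0],[0,-40,0],[0,0,0]],"rotation":[[0,0,0],[0,0,0],[0,0,0],[0,0,0],[0,0,0],[0,0,0],[0,0,0],[0,0,0]],"hand":[46,46,46,46,46,46,46,46]}'
python3 - <<'E'
from h import *
delta([.4,.2,.3],Rdown(0))
a=robot.get_image("top")[110:300,90:310,::-1];b=robot.get_image("side")[250:460,150:370,::-1]
cv2.imwrite("pics/t2.png",cv2.resize(a,None,fx=3,fy=3,interpolation=2));cv2.imwrite("pics/s3.png",b)
E
```

```text
clock: 27.65
tcp_pos: [0.559, 0.1374, 0.0951]
eef_rot: [[0.931, -0.05, 0.36], [-0.019, -0.996, -0.09], [0.363, 0.077, -0.928]]
ft_force: [-0.7, 0.0, 0.2]
gripper_width: 0.0449
clock: 28.65
tcp_pos: [0.5067, 0.1504, 0.2298]
eef_rot: [[0.78, 0.511, 0.361], [0.575, -0.814, -0.09], [0.248, 0.278, -0.928]]
ft_force: [0.2, 0.6, 0.2]
gripper_width: 0.0459
clock: 29.65
tcp_pos: [0.3363, 0.3776, 0.2431]
eef_rot: [[0.78, 0.512, 0.36], [0.575, -0.814, -0.087], [0.248, 0.275, -0.929]]
ft_force: [-0.7, -0.4, 0.1]
gripper_width: 0.0461
slide-first mm [-38.3 192.7 -14.4] rotvec [ 11.3 -18.9  33.9] | slide-after-rot [ 63.7 177.6 -56.9]
pos [0.3363 0.3776 0.2431] q [ -40.   10.  -28.  115.   32.   57. -142.] F [-0.65 -0.38  0.11] M [0.062 0.41  0.003] w 0.0461 t 29.65
```

View pics/t2.png

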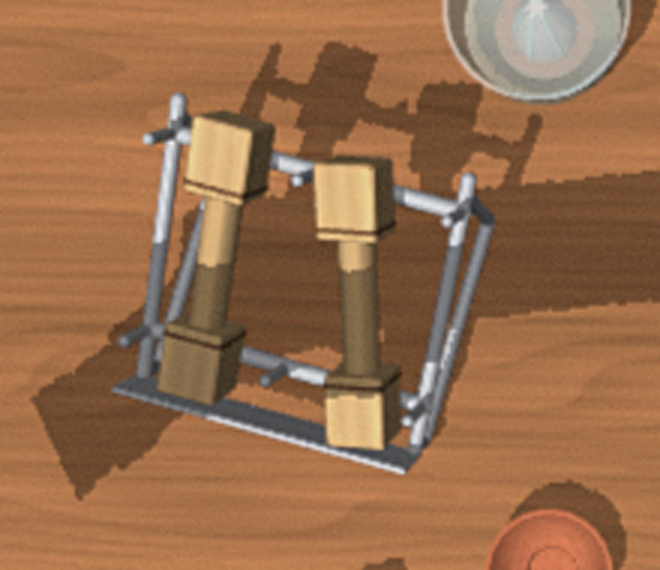

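Both pestles are in their bays and resting at the lip. The right one (bay1) is visibly yawed, so I'll measure it from the shaft edges against the limit.

```bash
python3 - <<'E'
from h import *
im=cv2.imread("pics/t2.png");hsv=cv2.cvtColor(im,cv2.COLOR_BGR2HSV).astype(int)
a=np.radians(-14.36);O=np.array([.5722,.185,0]);t=.38
X=np.array([np.cos(a),np.sin(a),0]);Y=np.array([-np.sin(a),np.cos(a),0]);S=np.cos(t)*X+[0,0,np.sin(t)];N=np.cross(S,Y)
p=robot.camera_params("top")
def onpl(u,v,h):
    d=p["attitude"]@np.linalg.solve(p["mtx"],[90+u/3,110+v/3,1.]);P0=O+[0,0,.066]+h*N
    P=p["origin"]+d*(N@(P0-p["origin"]))/(N@d)-P0;return np.array([P@S,P@Y])*1000
# hand-read: shaft centre line (20 mm plane) ; head top-face corners (40 mm plane)
for nm,sh,top in(("bay0",[(224,205),(208,325)],[(202,113),(273,124),(258,196),(186,182)]),("bay1",[(356,250),(362,365)],[(315,163),(389,158),(392,233),(317,233)])):
    q=[onpl(*k,.02) for k in sh];d=q[0]-q[1];print(nm,q,"yaw",np.degrees(np.arctan2(d[1],d[0])))
    h=np.array([onpl(*k,.04) for k in top]);print(h.round(0).tolist(),"head ctr",h.mean(0))
E
```

```text
bay0 [array([46.0392, 49.9774]), array([-38.0335,  49.1122])] yaw 0.5896349312588742
[[106.0, 64.0], [111.0, 18.0], [64.0, 20.0], [60.0, 68.0]] head ctr [85.1358 42.4921]
bay1 [array([ 40.6395, -41.3844]), array([-35.6961, -59.0621])] yaw 13.0386692187605
[[94.0, -12.0], [110.0, -58.0], [64.0, -69.0], [51.0, -21.0]] head ctr [ 79.656  -40.0279]
```

Commanded yaw was 12.3° and the camera reads 13°; the limit is about 16°. The centre is within about 5 mm of the bay point, so regripping isn't worth the risk. Final check: at rest, bystanders unmoved, nothing touched.

```bash
python3 -m inch '{"slide":[[0,0,0],[0,0,0],[0,0,0],[0,0,0]],"rotation":[[0,0,0],[0,0,0],[0,0,0],[0,0,0]],"hand":[46,46,46,46]}'
python3 - <<'E'
from h import *
a=robot.get_image("top");old=cv2.imread("pics/t2.png")
now=cv2.resize(np.ascontiguousarray(a[110:300,90:310,::-1]),None,fx=3,fy=3,interpolation=2)
print("rack diff max",cv2.blur(cv2.absdiff(now,old),(9,9)).max())
t0=cv2.imread("pics/top0.png")
for n,(x,y) in dict(juicer=(269,112),dish=(273,301),spoon=(352,126),pitcher=(540,172)).items():
    T=t0[y-25:y+25,x-25:x+25];r=cv2.matchTemplate(np.ascontiguousarray(a[y-45:y+45,max(x-45,0):x+45,::-1]),T,5);_,s,_,l=cv2.minMaxLoc(r);print(n,round(s,2),l[0]-20,l[1]-20)
print(robot.finish_job(),robot.state()["ft_force"])
E
```

```text
clock: 30.25
tcp_pos: [0.3391, 0.3749, 0.243]
eef_rot: [[0.783, 0.506, 0.36], [0.57, -0.817, -0.09], [0.249, 0.276, -0.928]]
ft_force: [-0.1, 0.3, -0.7]
gripper_width: 0.046
rack diff max 44
juicer 0.99 0 0
dish 0.99 0 0
spoon 1.0 0 0
pitcher 0.98 0 0
the job is handed in; nothing more can be done
the job is handed in; nothing more can be done
```

I laid both pestles on the drainer, one in each bay with the heavy end at the lip, and handed the job in at about 30 s of the 67 s. I found each heavy end from the wrist moment when lifted by the middle. The moment about the tool's y axis was −0.17 N m for the first pestle and +0.19 N m for the second, against about −0.01 N m with no load.

**Placing:** Each pestle was lowered until the force reading showed contact, then backed off slightly and released. I did not measure the force on the upper rail.

**Alignment:** The bay0 pestle is straight, about 0.6° off in yaw. Joint 7 was close to its limit at bay1, so I let that pestle stay turned by 12–13°. The limit is about 15–16°, so it should pass but with little room. The centre readings from the top camera are within about 5 mm of the bay points.

**Last checks:**
- **Bystanders:** the juicer, dish, spoon and pitcher had not shifted by a pixel in the top view.
- **Hand:** clear of everything, with wrist force near zero.
- **At rest:** this check was inconclusive. Two top views about 0.6 s apart differed by up to 44 grey levels somewhere in the rack crop. The arm was still settling by about 4 mm, so its moving shadow may explain it, but I did not look at that last picture to rule out pestle motion.

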